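# Feel along the calibration keys and release the latched one

### The arm

A 6-joint arm with a two-finger parallel gripper is mounted at the origin on the work surface. World frame = base frame: x ahead of the robot, y to its left, z up, the work surface at z = 0. Lengths are in m, angles in rad, forces in N, time in s.
With the tool pointing down it reaches from about 0.35 to 0.775 m from the base axis. Payload 7.3 kg.
Tool frame: the origin (TCP) lies on the centre line of the jaws, within the pads' length; the fingertips stand 14 mm ahead of it and the grasp point (between the pads) lies 5 mm behind it; z points along the fingers, y is the direction in which the jaws open and shut (so a half turn about z gives the same grasp; the last joint's range is limited). The gripper opens to 92 mm and grips with 3 to 60 N. Pads are 19 mm wide; open, the fingers measure 130 mm over their backs; the gripper's body (75 mm by 190 mm) begins 47 mm behind the grasp point.
Start: joints at [1.097, 0.342, 1.524, -0, 1.275, -0.146], TCP at [0.169, 0.497, 0.241] pointing down, gripper open.
Joint ranges: [-2.53, 2.53], [-0.77, 2.02], [0.04, 2.7], [-1, 4.14], [0.28, 2.66], [-3.11, 3.11]. Speed limits (rad/s): [2.57, 2.57, 3.14, 3.14, 3.14, 3.14].

### API

Orientations are given as a unit quaternion [x, y, z, w].
In Python, from cell import r gives the robot as it stands.
- The arm moves only by the tool step_arm, never from a script. Its argument "commands" is text: rows parted by semicolons, each of 4 numbers parted by spaces: the shift along the tool's x, y, z in m, then the turn about the tool's z in degrees. A call has 1 to 12 rows; each row shifts and turns the commanded pose from where the row before left it, along the tool's axes as they then stand; what a row does not reach is not made up. A row lasts 1/12 s, in which the tool goes at most 41.7 mm and 7.16 degrees, less where a joint would pass 70% of its speed; a pose out of reach is approached as far as the arm can. A call is refused whole if a number of a shift passes 0.0417 or a number of a turn 7.16, either way. A call with a gripper value outside its range is refused whole. "fingers" is the closure, from 0 (fully open) to 1 (shut), set as the call begins (left out, the last holds). The fingers move at their own pace and stop on an object; "squeeze" is the grip in N (left out, the last holds). Time passes only in rows, so rows that do not move let the fingers close. It gives the time, the measured TCP pose, the force and the opening at its end, in the units of the state.
- r.state(): the state, without advancing time (a new reading comes with each control period).
- r.snapshot(name): name is "scene" or "top" or "wrist"; returns the picture (420x560x3 uint8, blue, green, red); there is no depth.
- r.calibration(name): a dict with "fovy" (degrees; the focal length in pixels is half the picture's height over the tangent of half this angle, whatever the lens; pixels are square), "cx", "cy" (the principal point, pixels), "k1" (the pictures are not rectified: a ray, as slopes to the right and down, at radius r is drawn at 1 + k1 r^2 times it, then the intrinsics apply), "world_from_camera" (4x4, takes a point from camera to world coordinates). Camera axes: x right, y down, z forward; pixel columns grow to the right and rows downward; lengths in m; the calibration is good to about 2 mm. A picture is of the moment at which its call begins: read the wrist's pose just before it. calibration takes no time and is no camera call; for the wrist camera it gives the pose at the moment of the call.
- r.hand_in(): hands the job in, once; it reports no verdict.
The state is a dict: "time_s": time; "q": joint angles; "qvel": joint speeds; "joint_torque": joint torques, N m; "eef_pos": TCP position; "ee_rot": TCP orientation; "contact_force": force on the tool from outside, world axes, zero at the start; "ft_torque": the same for the moment, N m; "opening": finger opening in m.
Only numpy, scipy, OpenCV 4.12 (cv2) and the standard library are available. Lean on these libraries where they do the work, as an engineer would, in place of code of your own. Each camera call takes 0.05 s, during which the arm holds its last target.

### The job

One of the four identical keys on the seismograph's calibration key box has been left latched down and would spoil tonight's record. With the fingertips, first feel along the whole row: tap each key lightly in turn, starting with the one beside the amber lamp, pushing none of them home. Then press the latched key fully down to its stop and let go so that it springs up, leaving all four keys up and the loose things around the box where they are.

Things in the scene. Friction and masses are not known exactly. Their poses are not given: they have to be found in the camera images.
- keybox: calibration key box, fixed: teak case with black panel, 160 (x) x 300 (y) x 75 mm high. Origin: centre of its underside, on the table. x points to its back (away from the robot at yaw 0), where brass posts 22 mm high and a round meter 10 mm high stand, 37 mm or more behind the key row; y runs along the row towards the amber lamp; z up
- row (a point): middle of the key row, on the panel surface (75 mm above the table). The four keys stand in a straight line along the box's y axis, 46 mm apart: 69 and 23 mm to either side of this point
- lamp (a point): top of the small amber signal lamp (16 mm across on a 24 mm brass collar, 16 mm high) on the panel, in line with the key row, 49 mm beyond the first key
- key_a: one of the four identical round ivory-coloured keys: flat-topped cap 26 mm across, in a brass bezel 37 mm across and 4 mm high. Origin: centre of the cap's top face, 93 mm above the table (18 mm above the panel) when the key is up; axes as keybox. The letter says nothing about its place in the row, which changes from start to start
- key_b: one of the four identical round ivory-coloured keys: flat-topped cap 26 mm across, in a brass bezel 37 mm across and 4 mm high. Origin: centre of the cap's top face, 93 mm above the table (18 mm above the panel) when the key is up; axes as keybox. The letter says nothing about its place in the row, which changes from start to start
- key_c: one of the four identical round ivory-coloured keys: flat-topped cap 26 mm across, in a brass bezel 37 mm across and 4 mm high. Origin: centre of the cap's top face, 93 mm above the table (18 mm above the panel) when the key is up; axes as keybox. The letter says nothing about its place in the row, which changes from start to start
- key_d: one of the four identical round ivory-coloured keys: flat-topped cap 26 mm across, in a brass bezel 37 mm across and 4 mm high. Origin: centre of the cap's top face, 93 mm above the table (18 mm above the panel) when the key is up; axes as keybox. The letter says nothing about its place in the row, which changes from start to start
- travel_a (a joint): travel of key_a in m, downward: 0 up, about 0.004 latched, 0.009 fully down. An up key is a soft spring: it starts to move at about 2 N, 4 N pushes it in about 3 mm, 5 N under 5 mm, 6.5 N over 6 mm. A latched key hardly gives (under 0.5 mm) below 3.5 N; about 5.5 N carries it down, and pressed right down to its stop at 9 mm (8 to 14 N is ample) and let go, it springs up to 0 within 0.5 s; pressed less deep it stays latched
- travel_b (a joint): travel of key_b in m, downward: 0 up, about 0.004 latched, 0.009 fully down. An up key is a soft spring: it starts to move at about 2 N, 4 N pushes it in about 3 mm, 5 N under 5 mm, 6.5 N over 6 mm. A latched key hardly gives (under 0.5 mm) below 3.5 N; about 5.5 N carries it down, and pressed right down to its stop at 9 mm (8 to 14 N is ample) and let go, it springs up to 0 within 0.5 s; pressed less deep it stays latched
- travel_c (a joint): travel of key_c in m, downward: 0 up, about 0.004 latched, 0.009 fully down. An up key is a soft spring: it starts to move at about 2 N, 4 N pushes it in about 3 mm, 5 N under 5 mm, 6.5 N over 6 mm. A latched key hardly gives (under 0.5 mm) below 3.5 N; about 5.5 N carries it down, and pressed right down to its stop at 9 mm (8 to 14 N is ample) and let go, it springs up to 0 within 0.5 s; pressed less deep it stays latched
- travel_d (a joint): travel of key_d in m, downward: 0 up, about 0.004 latched, 0.009 fully down. An up key is a soft spring: it starts to move at about 2 N, 4 N pushes it in about 3 mm, 5 N under 5 mm, 6.5 N over 6 mm. A latched key hardly gives (under 0.5 mm) below 3.5 N; about 5.5 N carries it down, and pressed right down to its stop at 9 mm (8 to 14 N is ample) and let go, it springs up to 0 within 0.5 s; pressed less deep it stays latched
- weight: tarnished brass pendulum weight, 58 mm across, 71 mm high, standing loose on the table; origin: centre of its underside. To be left alone
- fork: nickel-plated tuning fork lying loose on the table, about 167 mm long, 32 mm wide, 9 mm thick; origin on its underside near the root of the prongs, x towards the prong ends. To be left alone
- block: black ebonite terminal block, 38 x 98 x 20 mm with four brass posts to 42 mm high, loose on the table; origin: centre of its underside, y along its length. To be left alone
- bulb: amber glass lamp bulb in a white holder, 68 mm across at the foot, 118 mm high, standing loose on the table; origin: centre of its underside. To be left alone
- screwdriver: screwdriver with teak handle, 160 mm long, 26 mm thick, lying loose on the table; origin: on its underside at mid-length. To be left alone

How it is judged:
On the way, in this order (a step that is already met when the one before it is completed fails the run):
1. the first (beside the amber lamp) key of the row has been touched by the fingers (more than 0.4 N), the latched key still being latched (value of joint travel_b between 0.003 and 0.0062 m and ((y of key_a in the frame of keybox between 0.046 and 0.1 m and contact force between the fingers and key_a above 0.4 N) or (y of key_b in the frame of keybox between 0.046 and 0.1 m and contact force between the fingers and key_b above 0.4 N) or (y of key_c in the frame of keybox between 0.046 and 0.1 m and contact force between the fingers and key_c above 0.4 N) or (y of key_d in the frame of keybox between 0.046 and 0.1 m and contact force between the fingers and key_d above 0.4 N))), for 0.04 s.
2. the second key of the row has been touched by the fingers (more than 0.4 N), the latched key still being latched (value of joint travel_b between 0.003 and 0.0062 m and ((y of key_a in the frame of keybox between 0 and 0.046 m and contact force between the fingers and key_a above 0.4 N) or (y of key_b in the frame of keybox between 0 and 0.046 m and contact force between the fingers and key_b above 0.4 N) or (y of key_c in the frame of keybox between 0 and 0.046 m and contact force between the fingers and key_c above 0.4 N) or (y of key_d in the frame of keybox between 0 and 0.046 m and contact force between the fingers and key_d above 0.4 N))), for 0.04 s.
3. the third key of the row has been touched by the fingers (more than 0.4 N), the latched key still being latched (value of joint travel_b between 0.003 and 0.0062 m and ((y of key_a in the frame of keybox between -0.046 and 0 m and contact force between the fingers and key_a above 0.4 N) or (y of key_b in the frame of keybox between -0.046 and 0 m and contact force between the fingers and key_b above 0.4 N) or (y of key_c in the frame of keybox between -0.046 and 0 m and contact force between the fingers and key_c above 0.4 N) or (y of key_d in the frame of keybox between -0.046 and 0 m and contact force between the fingers and key_d above 0.4 N))), for 0.04 s.
4. the fourth (far end) key of the row has been touched by the fingers (more than 0.4 N), the latched key still being latched (value of joint travel_b between 0.003 and 0.0062 m and ((y of key_a in the frame of keybox between -0.1 and -0.046 m and contact force between the fingers and key_a above 0.4 N) or (y of key_b in the frame of keybox between -0.1 and -0.046 m and contact force between the fingers and key_b above 0.4 N) or (y of key_c in the frame of keybox between -0.1 and -0.046 m and contact force between the fingers and key_c above 0.4 N) or (y of key_d in the frame of keybox between -0.1 and -0.046 m and contact force between the fingers and key_d above 0.4 N))), for 0.04 s.
5. after the whole row has been felt, the latched key has been pressed down (in deeper than 7.8 mm) (value of joint travel_b above 0.0078 m), for 0.02 s.
At the end, for the whole second after the job is handed in: all four keys are up (each within 1.2 mm of its top position) and at rest, and the loose things around the box stand or lie within 20 mm of where they were, not knocked over (value of joint each of travel_a, travel_b, travel_c, travel_d below 0.0012 m and velocity of joint each of travel_a, travel_b, travel_c, travel_d below 0.01 m/s and distance of each of weight, fork, block, bulb, screwdriver from where it was at the start of the episode below 0.02 m and angle between each of weight, fork, block, bulb, screwdriver's own z axis and vertical below 0.4 rad); the robot touches nothing.
It fails at once if a key that was up is pushed home (in by more than 6.8 mm) (value of joint any of travel_a, travel_c, travel_d above 0.0068 m).
It fails at once if a loose thing around the box is lifted, carried, knocked over or moved more than 20 mm (distance of any of weight, fork, block, bulb, screwdriver from where it was at the start of the episode above 0.02 m or angle between any of weight, fork, block, bulb, screwdriver's own z axis and vertical above 0.4 rad).
It also fails if it takes over 45 s, if anything falls off the work surface, if the arm or the gripper's body presses on something with over 40 N, if the wrist force passes 120 N, or if a joint passes its speed limit or range.

## Working session

There is one attempt and no reset: what is moved stays moved. The work goes in short steps, Python scripts to look and compute and a tool call to move; the robot and the scene stay as the last step left them, time stands still between calls to the robot, and variables do not carry over. Pictures are saved under pics/ and viewed, and the job is handed in when it is done.

Besides the shell and the picture viewer there is one more tool, called after "Request:" by a JSON object that holds its "op" and its "data". step_arm: Moves the arm, as the interface text tells. Its arguments: {"type":"object","properties":{"commands":{"type":"string"},"fingers":{"type":"number"},"squeeze":{"type":"number"}},"required":["commands"]}

```bash
mkdir -p pics; ls; python3 - <<'E'
from cell import r
import cv2
s=r.state(); print(s)
for n in("scene","top","wrist"):
    print(n,r.calibration(n)); cv2.imwrite(f"pics/{n}0.png",r.snapshot(n))
E
```

```text
pics
{'time_s': 0.0, 'q': array([ 1.09698738e+00,  3.42745103e-01,  1.52503925e+00,  7.10847428e-06,
        1.27542823e+00, -1.46034376e-01]), 'qvel': array([ 9.78605813e-04, -1.28827856e-03, -2.34644350e-03,  3.37757124e-04,
       -1.33734605e-06,  4.15933246e-04]), 'joint_torque': array([ 1.80094712e-04, -4.31237340e+01, -2.44222873e+01,  7.15648220e-02,
        5.59092604e-02, -1.45700860e-04]), 'eef_pos': array([0.16882435, 0.49668783, 0.24002559]), 'ee_rot': array([ 1.63155599e-01,  9.86600017e-01, -7.70339010e-04, -2.50263781e-04]), 'contact_force': array([ 1.19096664, -0.28093809,  0.70651993]), 'ft_torque': array([0.02716071, 0.00724132, 0.02360356]), 'opening': 0.09175147872353581}
scene {'fovy': 55.89025662385184, 'cx': 279.4121005204945, 'cy': 213.5411032044728, 'k1': 0.007658049456591797, 'world_from_camera': array([[-0.59797709,  0.52035951, -0.60963052,  1.08146649],
       [ 0.80144539,  0.37829393, -0.46322671,  0.40345601],
       [-0.0104249 , -0.76558454, -0.64325084,  0.60406799],
       [ 0.        ,  0.        ,  0.        ,  1.        ]])}
top {'fovy': 51.72310280820515, 'cx': 276.56499866031754, 'cy': 210.5353664639336, 'k1': -0.13209262478095904, 'world_from_camera': array([[-0.02324535, -0.99609307,  0.0851954 ,  0.54939846],
       [-0.99971825,  0.02356991,  0.00280555,  0.05490973],
       [-0.00480264, -0.08510618, -0.99636031,  0.91452131],
       [ 0.        ,  0.        ,  0.        ,  1.        ]])}
wrist {'fovy': 64.49759080105652, 'cx': 276.60171774521274, 'cy': 211.08305345725898, 'k1': -0.0519428316812184, 'world_from_camera': array([[ 0.32098821,  0.91870991,  0.23008406,  0.10635984],
       [ 0.9470821 , -0.3110032 , -0.07945123,  0.51640413],
       [-0.00143576,  0.2434114 , -0.96992207,  0.3846223 ],
       [ 0.        ,  0.        ,  0.        ,  1.        ]])}
```

View pics/top0.png

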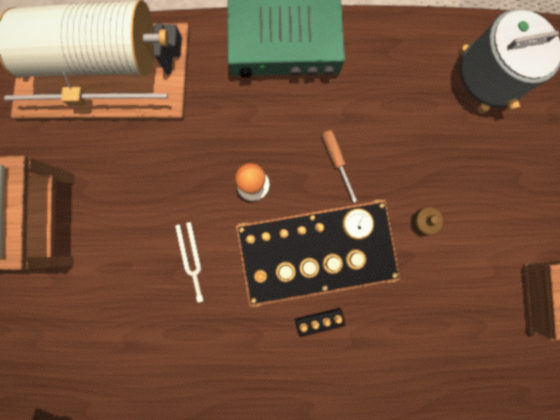

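View pics/scene0.png

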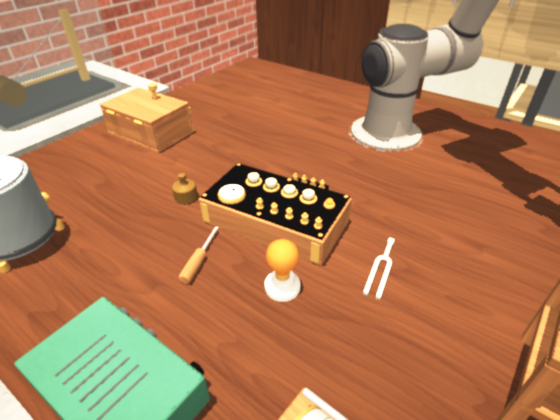

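```bash
python3 -c "
import cv2
a=cv2.imread('pics/top0.png');cv2.imwrite('pics/top0z.png',cv2.resize(a[100:300,200:400],None,fx=3,fy=3,interpolation=cv2.INTER_CUBIC))"
```

```text
(no output)
```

View pics/top0z.png

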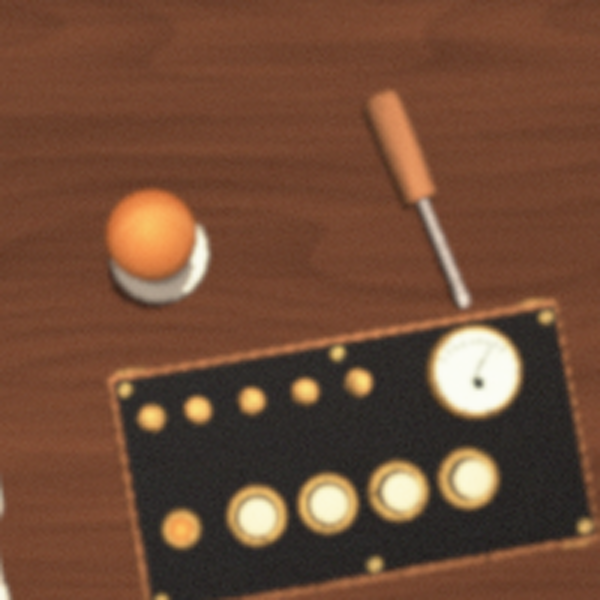

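```bash
cat > h.py <<'E'
import numpy as np, cv2
def ray(cal,px,z):
    f=210/np.tan(np.radians(cal["fovy"]/2))
    K=np.array([[f,0,cal["cx"]],[0,f,cal["cy"]],[0,0,1]])
    u=cv2.undistortPoints(np.array(px,float).reshape(-1,1,2),K,np.array([cal["k1"],0,0,0.])).reshape(-1,2)
    T=cal["world_from_camera"]; d=np.c_[u,np.ones(len(u))]@T[:3,:3].T; o=T[:3,3]
    return o+d*((np.broadcast_to(z,len(u))-o[2])/d[:,2])[:,None]
E
python3 - <<'E'
from cell import r
from h import *
px=np.array([(257,516),(328,503),(399,491),(469,478)])/3+[200,100]-1/3
P=ray(r.calibration("top"),px,.079); print(P)
m=P.mean(0); t=np.array([69,23,-23,-69.])/1000
v=(t@(P-m))[:2]; v/=np.linalg.norm(v); print(m,v,np.degrees(np.arctan2(v[1],v[0]))-90)
print(np.diff(P,axis=0), np.linalg.norm(np.diff(P,axis=0),axis=1))
L=ray(r.calibration("top"),np.array([(181,529)])/3+[200,100]-1/3,.085);print(L,m[:2]+v*.118)
E
```

```text
[[ 0.50282517  0.04318792  0.079     ]
 [ 0.50998785 -0.00243056  0.079     ]
 [ 0.51643956 -0.04819994  0.079     ]
 [ 0.52349079 -0.09362478  0.079     ]]
[ 0.51318584 -0.02526684  0.079     ] [-0.14837741  0.98893081] 8.532907066653735
[[ 0.00716268 -0.04561849  0.        ]
 [ 0.00645171 -0.04576938  0.        ]
 [ 0.00705123 -0.04542484  0.        ]] [0.04617738 0.04622186 0.04596886]
[[0.49602803 0.09167962 0.085     ]] [0.49567731 0.09142699]
```

View pics/wrist0.png

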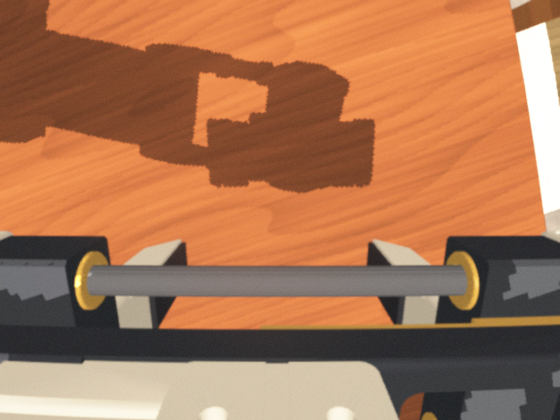

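Request:
{"op": "step_arm", "data": {"commands": "0 0 0 -6.83;0 0 0 -6.83;0 0 0 -6.83;0 0 0 -6.83;-.0188 -.0356 0 0;-.0188 -.0356 0 0;-.0188 -.0356 0 0;-.0188 -.0356 0 0;-.0188 -.0356 0 0;-.0188 -.0356 0 0;-.0188 -.0356 0 0;-.0188 -.0356 0 0", "fingers": 1, "squeeze": 10}}

```text
time_s: 1.15
eef_pos: [0.3606, 0.236, 0.2407]
ee_rot: [-0.075, 0.997, 0.0, 0.0]
contact_force: [0.9, 0.9, -0.0]
opening: 0.016
```

Request:
{"op": "step_arm", "data": {"commands": "-.0188 -.0356 0 0;-.0188 -.0356 0 0;-.0188 -.0356 0 0;-.0188 -.0356 0 0;-.0188 -.0356 0 0;-.0188 -.0356 0 0;0 0 0 0;0 0 0 0"}}

```text
time_s: 1.82
eef_pos: [0.5038, 0.0417, 0.24]
ee_rot: [-0.073, 0.997, 0.0, -0.001]
contact_force: [-0.7, -0.2, 0.1]
opening: 0.0001
```

```bash
cat >> h.py <<'E'
K=np.array([0.51319,-0.02527])+np.outer([.069,.023,-.023,-.069],[-.14838,.98893])
def rep(r):
    from scipy.spatial.transform import Rotation as R
    s=r.state(); M=R.from_quat(s["ee_rot"]).as_matrix(); p=s["eef_pos"]
    print("t",s["time_s"],"p",p.round(4),"F",s["contact_force"].round(2),"open",round(s["opening"],4))
    print("yaw y",np.degrees(np.arctan2(M[1,1],M[0,1])),"z",M[:,2].round(4))
    for i,k in enumerate(K): print(i+1,(M.T@(np.r_[k,.093]-p)).round(4))
    return s
E
python3 - <<'E'
from cell import r
from h import *
rep(r)
c=r.calibration("wrist"); cv2.imwrite("pics/w1.png",r.snapshot("wrist"))
np.save("w1.npy",c,allow_pickle=True)
E
```

```text
t 1.8167 p [0.5038 0.0417 0.24  ] F [-0.73 -0.23  0.07] open 0.0001
yaw y 98.32773972577894 z [-1.3e-03  3.0e-04 -1.0e+00]
1 [0.0004 0.0013 0.147 ]
2 [ 0.0003 -0.0447  0.147 ]
3 [ 1.000e-04 -9.070e-02  1.469e-01]
4 [-1.000e-04 -1.367e-01  1.469e-01]
```

View pics/w1.png

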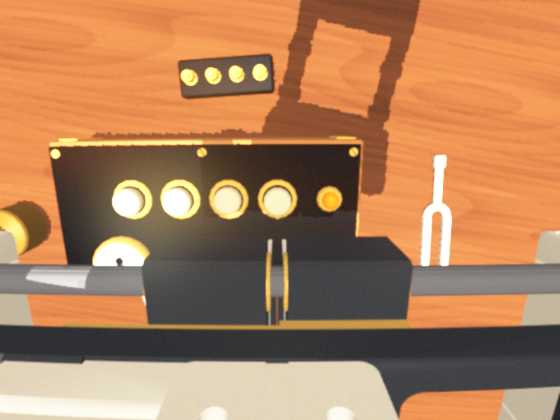

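```bash
python3 - <<'E'
from h import *
c=np.load("w1.npy",allow_pickle=True).item()
print(ray(c,[(278,199),(229,199.5),(180,199.5),(132,199.5)],.079)[:,:2].round(4)); print(K.round(4))
a=cv2.imread("pics/w1.png")[160:240,90:350];cv2.imwrite("pics/w1z.png",cv2.resize(a,None,fx=3,fy=3,interpolation=cv2.INTER_CUBIC))
E
```

```text
[[ 0.5023  0.0416]
 [ 0.5095 -0.0039]
 [ 0.5162 -0.0497]
 [ 0.5228 -0.0952]]
[[ 0.503   0.043 ]
 [ 0.5098 -0.0025]
 [ 0.5166 -0.048 ]
 [ 0.5234 -0.0935]]
```

View pics/w1z.png

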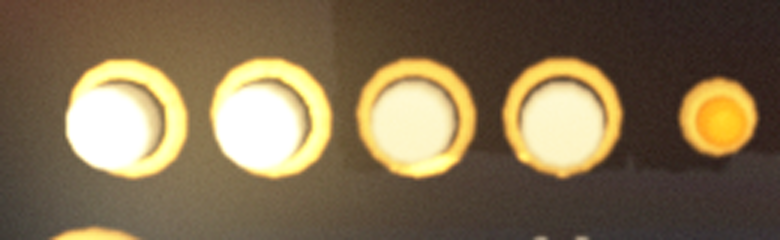

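Request:
{"op": "step_arm", "data": {"commands": "0.0006 0 .02 0;0 0 .04 0;0 0 .04 0;0 0 .02 0;0 0 .008 0;0 0 0 0;0 0 0 0;0 0 0 0"}}

```text
time_s: 2.53
eef_pos: [0.5037, 0.0437, 0.1145]
ee_rot: [-0.075, 0.997, -0.0, 0.002]
contact_force: [-0.1, 0.0, 0.7]
opening: 0.0003
```

```bash
python3 - <<'E'
from cell import r
from h import *
rep(r)
cv2.imwrite("pics/w2.png",r.snapshot("wrist"));rep(r)
E
```

```text
t 2.5333 p [0.5037 0.0437 0.1145] F [-0.13  0.04  0.72] open 0.0003
yaw y 98.58726461548699 z [ 3.3e-03 -1.0e-04 -1.0e+00]
1 [ 0.0009 -0.0006  0.0215]
2 [ 0.001  -0.0466  0.0215]
3 [ 0.001  -0.0926  0.0215]
4 [ 0.0011 -0.1386  0.0216]
t 2.5833 p [0.5038 0.0435 0.1146] F [-0.12  0.49 -1.27] open 0.0009
yaw y 98.57215795629166 z [ 3.7e-03 -1.0e-04 -1.0e+00]
1 [ 0.001  -0.0004  0.0216]
2 [ 0.001  -0.0464  0.0216]
3 [ 0.0011 -0.0924  0.0216]
4 [ 0.0011 -0.1384  0.0217]
```

View pics/w2.png

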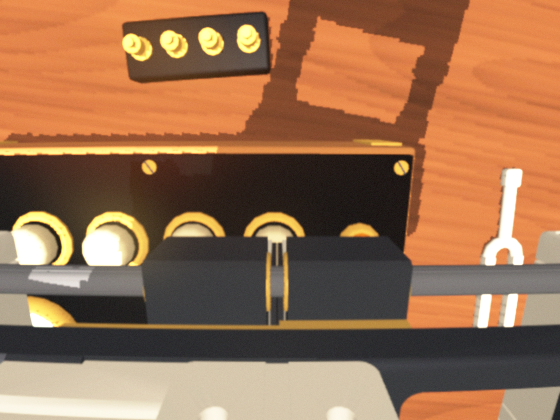

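```bash
cat >> h.py <<'E'
def avg(r,n=6):
    Z=[];F=[];P=[]
    for i in range(n):
        s=r.state();P.append(s["eef_pos"]);F.append(s["contact_force"]);r.snapshot("top")
    P=np.array(P);F=np.array(F)
    print("t",round(s["time_s"],2),"p",P.mean(0).round(4),"tipz mm",((P.mean(0)[2]-.014)*1e3).round(2),"sd",(P[:,2].std()*1e3).round(2),"F",F.mean(0).round(2),"sd",F.std(0).round(2))
E
python3 - <<'E'
from cell import r
from h import *
avg(r)
E
```

```text
t 2.83 p [0.5034 0.0433 0.114 ] tipz mm 100.02 sd 0.41 F [-0.02  0.11  0.02] sd [0.2  0.29 0.67]
```

Request:
{"op": "step_arm", "data": {"commands": "0 0 .004 0;0 0 .003 0;0 0 .001 0;0 0 .001 0;0 0 0 0;0 0 0 0"}}

```text
time_s: 3.38
eef_pos: [0.503, 0.0431, 0.1039]
ee_rot: [-0.074, 0.997, -0.0, 0.0]
contact_force: [0.5, -0.5, 3.7]
opening: 0.0008
```

```bash
python3 - <<'E'
from cell import r
from h import *
avg(r)
E
```

```text
t 3.63 p [0.503  0.0431 0.1039] tipz mm 89.94 sd 0.02 F [ 0.3  -0.62  4.22] sd [0.61 0.33 0.38]
```

Request:
{"op": "step_arm", "data": {"commands": "0 0 -.006 0;0 0 -.006 0;0 -.012 0 0;0 -.022 0 0;0 -.012 0 0;0 0 0 0;0 0 0 0;0 0 .004 0;0 0 .004 0;0 0 0.002 0;0 0 0.001 0;0 0 0 0"}}

```text
time_s: 4.68
eef_pos: [0.5093, -0.0018, 0.1043]
ee_rot: [-0.075, 0.997, 0.0, -0.0]
contact_force: [0.8, 0.0, 0.5]
opening: 0.0004
```

```bash
python3 - <<'E'
from cell import r
from h import *
avg(r);rep(r)
E
```

```text
t 4.93 p [ 0.5095 -0.0021  0.1046] tipz mm 90.65 sd 0.21 F [ 0.01 -0.06  0.6 ] sd [0.45 0.18 0.75]
t 4.9833 p [ 0.5096 -0.0023  0.1048] F [0.44 0.6  0.01] open 0.0007
yaw y 98.54461721428973 z [ 3.e-04  0.e+00 -1.e+00]
1 [-0.0001  0.0457  0.0118]
2 [-0.0001 -0.0003  0.0118]
3 [-0.0001 -0.0463  0.0118]
4 [-0.0001 -0.0923  0.0118]
```

Request:
{"op": "step_arm", "data": {"commands": "0 0 .0007 0;0 0 .0005 0;0 0 0 0;0 0 0 0"}}

```text
time_s: 5.32
eef_pos: [0.5096, -0.0023, 0.1035]
ee_rot: [-0.074, 0.997, 0.0, 0.0]
contact_force: [-0.5, -0.3, 0.3]
opening: 0.0005
```

```bash
python3 - <<'E'
from cell import r
from h import *
avg(r)
E
```

```text
t 5.57 p [ 0.5095 -0.0023  0.1035] tipz mm 89.51 sd 0.01 F [-0.37 -0.01  0.12] sd [0.49 0.38 0.56]
```

Request:
{"op": "step_arm", "data": {"commands": "0 0 .0004 0;0 0 .0004 0;0 0 0 0;0 0 0 0"}}

```text
time_s: 5.95
eef_pos: [0.5096, -0.0023, 0.1029]
ee_rot: [-0.074, 0.997, -0.0, 0.0]
contact_force: [-0.8, -0.5, 3.7]
opening: 0.0003
```

```bash
python3 - <<'E'
from cell import r
from h import *
avg(r)
E
```

```text
t 6.2 p [ 0.5096 -0.0023  0.1029] tipz mm 88.86 sd 0.04 F [-1.16 -0.08  3.44] sd [0.43 0.27 0.26]
```

Request:
{"op": "step_arm", "data": {"commands": "0 0 -.006 0;0 0 -.007 0;0 -.012 0 0;0 -.022 0 0;0 -.012 0 0;0 0 0 0;0 0 0 0;0 0 .004 0;0 0 .004 0;0 0 0.003 0;0 0 0.001 0;0 0 0 0"}}

```text
time_s: 7.25
eef_pos: [0.5162, -0.0473, 0.1036]
ee_rot: [-0.075, 0.997, 0.0, -0.0]
contact_force: [-0.5, 2.1, 4.4]
opening: 0.0002
```

```bash
python3 - <<'E'
from cell import r
from h import *
avg(r);rep(r)
E
```

```text
t 7.5 p [ 0.5162 -0.0473  0.1038] tipz mm 89.8 sd 0.09 F [-1.24  2.2   4.35] sd [0.5  0.64 0.43]
t 7.55 p [ 0.5162 -0.0473  0.1038] F [-1.4   2.43  4.12] open 0.0003
yaw y 98.53861992678145 z [-2.e-04  8.e-04 -1.e+00]
1 [-0.0003  0.0912  0.0109]
2 [-0.0003  0.0452  0.0108]
3 [-0.0003 -0.0008  0.0108]
4 [-0.0003 -0.0468  0.0108]
```

Key 3 is a soft, up key. On to key 4.

Request:
{"op": "step_arm", "data": {"commands": "0 0 -.006 0;0 0 -.006 0;0 -.012 0 0;0 -.023 0 0;0 -.012 0 0;0 0 0 0;0 0 0 0;0 0 .004 0;0 0 .004 0;0 0 0.003 0;0 0 0.001 0;0 0 0 0"}}

```text
time_s: 8.55
eef_pos: [0.5232, -0.0938, 0.1036]
ee_rot: [-0.075, 0.997, 0.0, -0.0]
contact_force: [-1.7, 0.6, 4.8]
opening: 0.0004
```

```bash
python3 - <<'E'
from cell import r
from h import *
avg(r);rep(r)
E
```

```text
t 8.8 p [ 0.5232 -0.0938  0.1038] tipz mm 89.82 sd 0.09 F [-1.36  1.6   4.62] sd [0.55 0.79 0.33]
t 8.85 p [ 0.5232 -0.0938  0.1038] F [-1.16  2.66  4.65] open 0.0003
yaw y 98.54382575686544 z [-2.e-04  7.e-04 -1.e+00]
1 [-0.0003  0.1383  0.0109]
2 [-0.0003  0.0923  0.0109]
3 [-0.0003  0.0463  0.0108]
4 [-0.0003  0.0003  0.0108]
```

Request:
{"op": "step_arm", "data": {"commands": "0 0 -.007 0;0 0 -.007 0;0 .016 0 0;0 .03 0 0;0 .03 0 0;0 .0162 0 0;0 0 0 0;0 0 0 0;0 0 .006 0;0 0 .006 0;0 0 0 0;0 0 0 0"}}

```text
time_s: 9.85
eef_pos: [0.5094, -0.0039, 0.105]
ee_rot: [-0.074, 0.997, 0.0, -0.001]
contact_force: [1.0, -0.5, 0.3]
opening: 0.0005
```

```bash
python3 - <<'E'
from cell import r
from h import *
avg(r);rep(r)
E
```

```text
t 10.1 p [ 0.5097 -0.0036  0.1055] tipz mm 91.52 sd 0.3 F [ 0.17 -0.19 -0.07] sd [0.51 0.42 0.56]
t 10.15 p [ 0.5098 -0.0032  0.1058] F [-1.11  0.48  0.26] open 0.0007
yaw y 98.52782012255808 z [ 3.e-04  0.e+00 -1.e+00]
1 [-0.0001  0.0467  0.0128]
2 [-0.0001  0.0007  0.0128]
3 [-0.0001 -0.0453  0.0128]
4 [-0.0001 -0.0913  0.0128]
```

Request:
{"op": "step_arm", "data": {"commands": "0 0 .002 0;0 0 .002 0;0 0 .002 0;0 0 .0015 0;0 0 0 0;0 0 0 0"}}

```text
time_s: 10.65
eef_pos: [0.51, -0.0031, 0.0987]
ee_rot: [-0.075, 0.997, -0.0, 0.0]
contact_force: [-1.4, 0.0, 9.1]
opening: 0.0007
```

```bash
python3 - <<'E'
from cell import r
from h import *
avg(r)
E
```

```text
t 10.9 p [ 0.51   -0.0031  0.0989] tipz mm 84.92 sd 0.09 F [-1.81 -0.35  8.73] sd [0.26 0.36 0.51]
```

Request:
{"op": "step_arm", "data": {"commands": "0 0 .0007 0;0 0 .0006 0;0 0 0 0;0 0 0 0"}}

```text
time_s: 11.28
eef_pos: [0.51, -0.0031, 0.0982]
ee_rot: [-0.075, 0.997, -0.0, 0.001]
contact_force: [-2.5, 0.7, 13.0]
opening: 0.0004
```

```bash
python3 - <<'E'
from cell import r
from h import *
avg(r)
E
```

```text
t 11.53 p [ 0.51   -0.0031  0.0982] tipz mm 84.21 sd 0.01 F [-3.39  0.17 13.25] sd [0.52 0.74 0.3 ]
```

Request:
{"op": "step_arm", "data": {"commands": "0 0 .0006 0;0 0 0 0;0 0 0 0"}}

```text
time_s: 11.83
eef_pos: [0.51, -0.0031, 0.0981]
ee_rot: [-0.075, 0.997, -0.0, 0.001]
contact_force: [-4.6, -0.0, 18.2]
opening: 0.0008
```

```bash
python3 - <<'E'
from cell import r
from h import *
avg(r,3)
E
```

```text
t 11.93 p [ 0.51   -0.0031  0.0981] tipz mm 84.09 sd 0.01 F [-4.8   0.33 17.31] sd [0.14 0.26 0.71]
```

Force rises while depth does not: it is on the stop. Release.

Request:
{"op": "step_arm", "data": {"commands": "0 0 -.01 0;0 0 -.02 0;0 0 -.03 0;0 0 -.04 0;0 0 -.04 0;.02 0 -.01 0;.03 0 0 0;0 0 0 0;0 0 0 0;0 0 0 0"}}

```text
time_s: 12.82
eef_pos: [0.4606, -0.0105, 0.2464]
ee_rot: [-0.074, 0.997, 0.0, 0.0]
contact_force: [0.5, -0.1, -0.3]
opening: 0.001
```

```bash
python3 - <<'E'
from cell import r
from h import *
avg(r,3)
for n in("wrist","scene"):
  a=r.snapshot(n);cv2.imwrite(f"pics/{n}9.png",a)
E
```

```text
t 12.92 p [ 0.4608 -0.0105  0.2462] tipz mm 232.21 sd 0.14 F [ 0.25 -0.19 -0.24] sd [0.29 0.42 0.28]
```

View pics/wrist9.png

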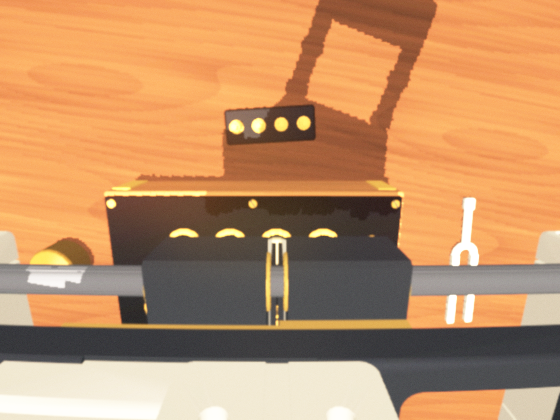

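View pics/scene9.png

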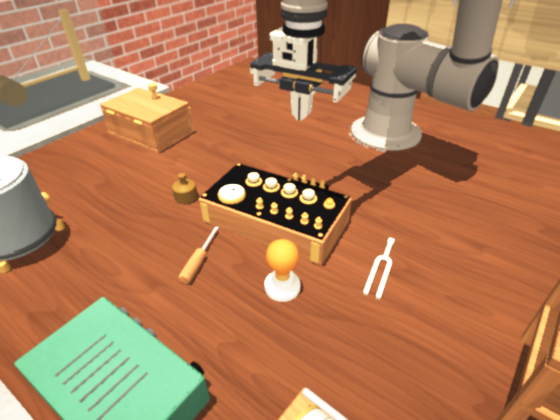

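```bash
python3 - <<'E'
import cv2,numpy as np
a,b=[cv2.resize(cv2.imread(f"pics/scene{i}.png")[165:215,235:345],None,fx=6,fy=6,interpolation=cv2.INTER_CUBIC) for i in(0,9)]
cv2.imwrite("pics/cmp.png",np.vstack([a,b])[:600])
E
```

```text
(no output)
```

View pics/cmp.png

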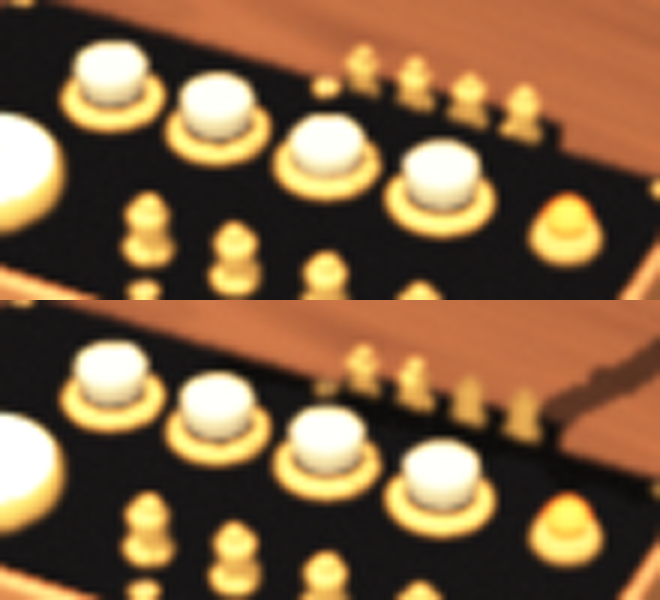

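Before (top half), the key second from the lamp at (326,145) stood lower than the others. After (bottom half), at (326,440), it is level with them, and the other three have not changed.

```bash
python3 - <<'E'
from cell import r
print(r.hand_in())
E
```

```text
the job is handed in; nothing more can be done
None
```

I tapped all four keys in order from the amber lamp, found the second one latched, and pressed and released it. All four keys now look up. I handed the job in at about 13 s; no verdict was reported.

- **Feeling the row:** keys 1, 3 and 4 gave softly, about 3 mm at 4.2–4.6 N, so they were up. Key 2 only met the fingers about 4 mm lower, at 3.4 N, so it was the latched one. No tap reached the depth that counts as pushed home.
- **Pressing:** I pressed key 2 until the force rose to about 17 N with no more travel, about 8.9 mm down, so it was on its stop. That is above the 8–14 N called ample, but well below the force limits. I then lifted clear.
- **Last checks:** before and after views from the scene camera show key 2 risen level with the others. I saw no change in where the loose things lie, though I compared them only by eye. The tool reads no contact force.
- **Small disagreement:** the top and wrist cameras put the keys up to 1.7 mm apart, which did not affect the touches.

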